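# Turn the roaster drum until its filling neck is up

## Robot

A 6-joint arm with a two-finger parallel gripper is mounted at the origin on a cart in front of the work surface, level with it; the furniture and walls round the work are solid. World frame = base frame: x ahead of the robot, y to its left, z up, the work surface at z = 0. Lengths are in m, angles in rad, forces in N, time in s.
With the tool pointing down it reaches from about 0.325 to 0.875 m from the base axis. Payload 4.4 kg.
Tool frame: the origin (TCP) lies on the centre line of the jaws, within the pads' length; the fingertips stand 22 mm ahead of it and the grasp point (between the pads) lies 3 mm ahead of it; z points along the fingers, y is the line along which they close (so a half turn about z gives the same grasp; the last joint's range is limited). The gripper opens to 85 mm and grips with 20 to 120 N. Pads are 22 mm wide; open, the fingers measure 114 mm over their backs; the gripper's body (76 mm by 85 mm) begins 54 mm behind the grasp point. The pads swing forward as they close: fully open they stand 13 mm farther back than shut.
Start: joints at [0.97, 0.207, 1.542, -0, 1.393, -0.15], TCP at [0.251, 0.518, 0.218] pointing down, gripper open.
Joint ranges: [-2.73, 2.73], [-0.86, 2.22], [0.23, 2.46], [-1.11, 4.25], [0.08, 2.63], [-2.82, 2.82]. Speed limits (rad/s): [2.79, 2.79, 3.14, 3.14, 3.14, 3.14].

## Interface

Orientations are given as a unit quaternion [w, x, y, z].
In Python, from rig import manip, cams gives the robot as it stands.
- The arm moves only by the tool servo_tool, never from a script. Its argument "plan" is a list that holds one entry, the list of rows, each a list of 7 numbers: the shift along the world's x, y, z scaled (see below), then the turn, a rotation vector about the world's x, y, z scaled (see below), then the opening, from -1 (shut) to 1 (fully open). A call has 1 to 10 rows; each row shifts and turns the commanded pose from where the row before left it; what a row does not reach is not made up. The controller multiplies each number of a shift by 0.8 m and each number of a turn by 120 degrees. A row lasts 1/10 s, in which the tool goes at most 50 mm and 8.59 degrees, less where a joint would pass 70% of its speed; a pose out of reach is approached as far as the arm can. A call with a number of a shift or a turn outside -1 to 1 is refused whole. A call with a gripper value outside its range is refused whole. The fingers move at their own pace and stop on an object; "force" is the grip in N (left out, the last holds). Time passes only in rows, so rows that do not move let the fingers close. It gives the time, the measured TCP pose, the force, the opening and the grip force at its end, in the units of the state.
- manip.observe(): the state, without advancing time (a new reading comes with each control period).
- cams.grab_frame(name): name is "scene" or "top" or "wrist"; returns a dict with "image" (400x640x3 uint8, red, green, blue), "fx", "fy", "cx", "cy" (pixels), "dist_coeffs" ([k1, k2, p1, p2, k3] as OpenCV has them; the pictures are not rectified), "position" and "rotation" of the camera in the world; the wrist camera has in their place "mount" (4x4, takes a point from camera to tool coordinates, whose origin is the TCP and whose axes are the flange's). Camera axes: x right, y down, z forward; pixel columns grow to the right and rows downward; lengths in m; the calibration is good to about 2 mm. A picture is of the moment at which its call begins: read the wrist's pose just before it. There is no depth.
- manip.finish_job(): hands the job in; it is judged then, once.
The state is a dict: "time_s": time; "q": joint angles; "joint_velocities": joint speeds; "tau": joint torques, N m; "tcp_pos": TCP position; "tool_rot": TCP orientation; "ft_force": force on the tool from outside, world axes, zero at the start; "torque": the same for the moment, N m; "gripper_width": finger opening in m; "gripper_force": force on a finger pad.
Only numpy, scipy, OpenCV 4.12 (cv2) and the standard library are available. Lean on these libraries where they do the work, as an engineer would, in place of code of your own. Each camera call takes 0.05 s, during which the arm holds its last target. There are 200 camera calls.

## Task

The small drum roaster on the range is about to be filled. With the fingertips, push the spokes of its hand wheel round, one after another, until the filling neck on the drum points straight up, then leave it. Touch nothing on the drum or its neck, do not shift or lift the roaster, and leave the jars and the other loose things around it where they are.

Things in the scene. Friction and masses are not known exactly. Their poses are not given: they have to be found in the camera images.
- roaster: Roaster's stand: dark steel tray 220 (x) by 190 (y) mm on rubber feet with two steel A-frames; 3.3 to 4.7 kg with drum and wheel, standing loose. Origin on the range top under its middle; x along the drum's axis, away from the hand wheel (wheel at -x, facing the robot within about 20 degrees), y left as seen from the wheel, z up. Drum's axis at z = 170 mm.
- hub (a point): Centre of the upright hand wheel, at x -105, y 0, z 170 mm in the stand's frame; axes as the stand's, does not turn. The wheel lies in the y-z plane here: hub 42 mm wide, steel rim of 52 mm mean radius, 12 mm thick, and six straight spokes 60 degrees apart, standing out past the rim as black handles 15 mm thick to 120 mm from the centre. Clear space behind the wheel's plane: 41 mm.
- roaster_wheel (a joint): Angle (rad) of wheel and drum, which turn together about the stand's x axis without stops: 0 (or any whole turn) when ball-ended spoke and filling neck point straight up; grows clockwise as seen from the robot (+1.57: neck to the right). Turns either way with steady friction of 0.2 N m (2 N at the handles), does not coast, stays where it is left.
- ball_spoke (a point): Centre of the 28 mm ball that ends one of the six spokes, 116 mm from the wheel's centre (the ball reaches 130 mm). This spoke points the same way as the filling neck. Turns with the wheel; its z axis points outwards along the spoke.
- roaster_drum: The aluminium drum, 110 mm across and 115 mm long, behind the wheel; origin on its axis, 105 mm behind the wheel's centre; turns with the wheel. Its z axis points out through the filling neck.
- neck_mouth (a point): Mouth of the filling neck, a short steel funnel 48 mm wide that stands out of the drum's side; the mouth is 84 mm from the axis and 120 mm behind the wheel's plane. Its z axis points outwards.
- pepper_mill: Wooden pepper mill, 58 mm across, 170 mm high, loose bystander. Origin at the centre of its foot.
- salt_shaker: Glass salt shaker, 44 mm across, 90 mm high, loose bystander. Origin at the centre of its foot.
- honey_jar: Honey jar with dark lid, 65 mm across, 86 mm high, loose bystander. Origin at the centre of its foot.
- cocoa_tin: Small tin, 58 mm across, 72 mm high, loose bystander. Origin at the centre of its foot.
- tablespoon: Steel tablespoon 191 mm long lying on the range top, loose bystander. Origin under its middle.

How it is judged:
At the end, for the whole second after the job is handed in: The filling neck points straight up to within 7 degrees (0.12 rad) and is at rest; the roaster stands level within 30 mm of where it stood; pepper mill, salt shaker, honey jar, tin and spoon are within 30 mm of where they were (angle between neck_mouth's own z axis and vertical below 0.12 rad and velocity of joint roaster_wheel between -0.05 and 0.05 rad/s and distance of each of roaster, pepper_mill, salt_shaker, honey_jar, cocoa_tin, tablespoon from where it was at the start of the episode below 0.03 m and angle between roaster's own z axis and vertical below 0.05 rad and linear speed of roaster below 0.02 m/s); the robot touches nothing.
It fails at once if the drum or its neck is touched or pushed (more than 1 N) (contact force between any of the fingers, the arm and roaster_drum above 1 N).
It fails at once if the roaster is shifted by more than 30 mm, lifted or tipped (distance of roaster from where it was at the start of the episode above 0.03 m or angle between roaster's own z axis and vertical above 0.15 rad or height (world z) of roaster above 0.015 m).
It fails at once if the pepper mill, salt shaker, honey jar, tin or tablespoon is moved or lifted by more than 30 mm (distance of any of pepper_mill, salt_shaker, honey_jar, cocoa_tin, tablespoon from where it was at the start of the episode above 0.03 m).
It also fails if it takes over 51 s, if anything falls off the work surface, if the arm or the gripper's body presses on something with over 40 N, if the wrist force passes 120 N, or if a joint passes its speed limit or range.

## Working session

There is one attempt and no reset: what is moved stays moved. The work goes in short steps, Python scripts to look and compute and a tool call to move; the robot and the scene stay as the last step left them, time stands still between calls to the robot, and variables do not carry over. Pictures are saved under pics/ and viewed, at most 10 in all, crops included, and the job is handed in when it is done.

Besides the shell and the picture viewer there is one more tool, called as name([rows], argument=value, ...), one row to a line, values as JSON. servo_tool: Moves the arm, as the interface text tells. Shifts and turns lie within -1 to 1; 1 stands for 0.8 m of shift or 120 degrees of turn. Its arguments: {"type":"object","properties":{"plan":{"type":"array","items":{"type":"array","items":{"type":"array","items":{"type":"number"}}}},"force":{"type":"number"}},"required":["plan"]}

```bash
mkdir -p pics; ls; cat > h.py <<'E'
import numpy as np,cv2
from rig import manip,cams
def grab(n,fn=None):
    f=cams.grab_frame(n)
    if fn: cv2.imwrite('pics/'+fn,cv2.cvtColor(f['image'],cv2.COLOR_RGB2BGR))
    return f
def KD(f): return np.array([[f['fx'],0,f['cx']],[0,f['fy'],f['cy']],[0,0,1.]]),np.array(f['dist_coeffs'],float)
def ray(f,uv):
    K,D=KD(f); p=cv2.undistortPoints(np.array(uv,float).reshape(-1,1,2),K,D).reshape(-1,2)
    d=np.c_[p,np.ones(len(p))]@np.array(f['rotation']).T
    return np.array(f['position']),d/np.linalg.norm(d,axis=1,keepdims=True)
def onplane(f,uv,n,c):
    o,d=ray(f,uv); return o+d*((np.dot(n,np.array(c)-o))/(d@np.array(n)))[:,None]
def proj(f,P):
    K,D=KD(f); R=np.array(f['rotation']).T; t=-R@np.array(f['position'])
    return cv2.projectPoints(np.array(P,float).reshape(-1,1,3),cv2.Rodrigues(R)[0],t,K,D)[0].reshape(-1,2)
def tri(f1,u1,f2,u2):
    o1,d1=ray(f1,u1);o2,d2=ray(f2,u2);d1=d1[0];d2=d2[0]
    s=np.linalg.lstsq(np.c_[d1,-d2],o2-o1,rcond=None)[0]
    a=o1+s[0]*d1;b=o2+s[1]*d2
    return (a+b)/2,np.linalg.norm(a-b)
E
python3 - <<'E'
from h import *
for n in ['scene','top']:
    f=grab(n,n+'0.png'); print(n,np.round(f['position'],3),np.round(f['rotation'],3).tolist(),f['fx'])
print(manip.observe())
E
```

```text
pics
scene [-0.098 -0.884  0.825] [-0.423, 0.822, -0.335, 0.183] 413.77536634519714
top [ 0.264 -0.241  1.411] [0.072, -0.692, 0.715, -0.071] 411.31156896466246
{'time_s': 0.1, 'q': array([ 9.69501773e-01,  2.07366744e-01,  1.54282368e+00,  9.50943891e-06,
        1.39349461e+00, -1.50516362e-01]), 'joint_velocities': array([ 0.00221544, -0.00040229, -0.00383353, -0.00026832, -0.00044965,
       -0.00032267]), 'tau': array([ 1.13305944e-04, -3.84094369e+01, -2.92548734e+01, -2.37772847e-04,
        4.89439015e-03, -3.69658096e-05]), 'tcp_pos': array([0.25011539, 0.51695922, 0.21671778]), 'tool_rot': array([-3.88424389e-04,  2.23486333e-01,  9.74706502e-01, -9.71422224e-04]), 'ft_force': array([-0.03191985,  0.01071416, -0.06832535]), 'torque': array([-0.07735012,  0.01723062,  0.02294288]), 'gripper_force': 0.0, 'gripper_width': 0.08531615040529274}
```

```bash
python3 - <<'E'
s=open('h.py').read()
s=s.replace("    return f\n","    if 'rotation' in f: w,x,y,z=f['rotation']; f['rotation']=Rot.from_quat([x,y,z,w]).as_matrix()\n    return f\n",1).replace("import numpy as np,cv2","import numpy as np,cv2\nfrom scipy.spatial.transform import Rotation as Rot")
open('h.py','w').write(s)
E
```

```text
(no output)
```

View pics/scene0.png

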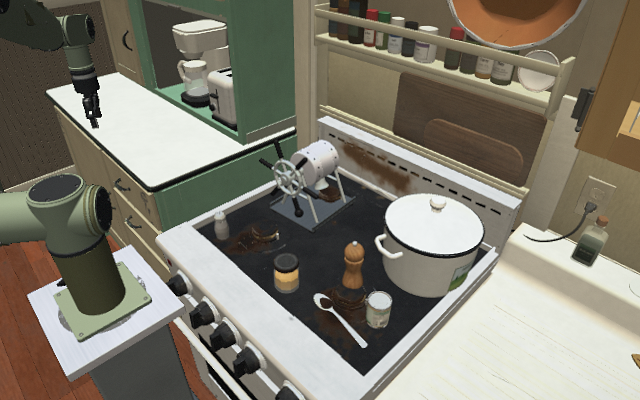

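View pics/top0.png

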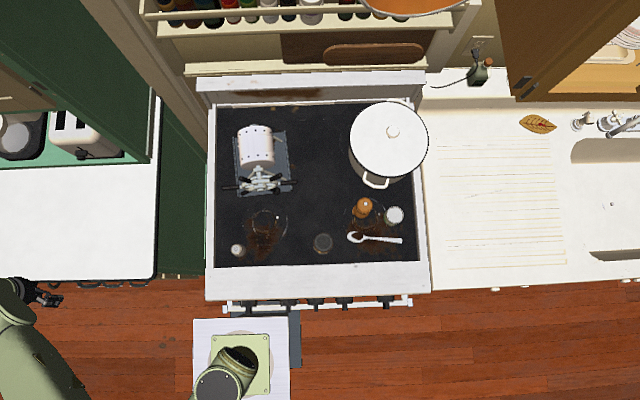

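```bash
python3 - <<'E'
import cv2,numpy as np
a=cv2.imread('pics/scene0.png')[125:235,240:360];b=cv2.imread('pics/top0.png')[115:205,215:305]
a=cv2.resize(a,None,fx=4.5,fy=4.5,interpolation=2);b=cv2.resize(b,(300,300),interpolation=2)
c=np.zeros((500,800,3),np.uint8);a=a[:500,:500];c[:a.shape[0],:a.shape[1]]=a;c[:300,500:]=b
cv2.imwrite('pics/crop0.png',c)
E
```

```text
(no output)
```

View pics/crop0.png

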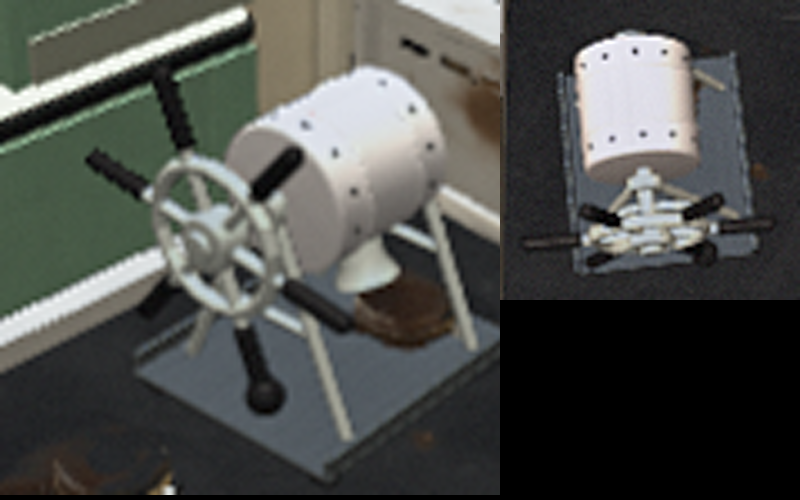

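```bash
cat > m.py <<'E'
from h import *
fs=grab('scene');ft=grab('top')
S=lambda p:[240+p[0]/4.5,125+p[1]/4.5]
T=lambda p:[215+(p[0]-500)/3.333,115+p[1]/3.333]
pairs={'ball150':((265,393),(705,255)),'90':((350,325),(775,222)),'30':((297,155),(718,202)),'330':((165,70),(585,213)),'270':((90,157),(525,242)),'210':((148,312),(593,260))}
P=[]
for k,(a,b) in pairs.items():
    p,e=tri(fs,S(a),ft,T(b));P.append(p);print(k,p.round(3),round(e,4))
P=np.array(P)
c=P.mean(0);print('hub',c)
n=np.linalg.svd(P-c)[2][2];n*=np.sign(n[0]);print('n',n.round(3))
c=(P[1]+P[4])/2;print('hub from 90/270',c, (P[2]+P[5])/2,(P[0]*.117/.116+P[3])/2)
# tray corners on z ~0.02
for p in [(575,272),(758,252),(735,52),(560,75)]: print('tray',onplane(ft,T(p),[0,0,1],[0,0,.02])[0].round(3))
for nme,uv in dict(salt=(237,256),honey=(323,250),pepper=(363,222),cocoa=(394,225),spoon=(375,239)).items(): print(nme,onplane(ft,uv,[0,0,1],[0,0,0.0])[0].round(3))
E
python3 m.py
```

```text
ball150 [ 0.561 -0.139  0.065] 0.0044
90 [ 0.57  -0.211  0.154] 0.0018
30 [ 0.566 -0.166  0.258] 0.0052
330 [ 0.556 -0.053  0.276] 0.0065
270 [0.55  0.02  0.185] 0.0014
210 [ 0.555 -0.026  0.077] 0.0003
hub [ 0.55951666 -0.09593714  0.16929453]
n [ 0.997  0.081 -0.001]
hub from 90/270 [ 0.55992431 -0.0958273   0.16958304] [ 0.56032972 -0.09607872  0.16775546] [ 0.56071395 -0.09650241  0.17082357]
tray [0.555 0.002 0.02 ]
tray [ 0.57  -0.189  0.02 ]
tray [ 0.791 -0.17   0.02 ]
tray [0.772 0.019 0.02 ]
salt [0.352 0.007 0.   ]
honey [ 0.364 -0.287  0.   ]
pepper [ 0.455 -0.43   0.   ]
cocoa [ 0.441 -0.537  0.   ]
spoon [ 0.395 -0.468  0.   ]
```

servo_tool([
  [[0, 0, 0.058, 0, 0, 0.064, -1], [0, 0, 0.058, 0, 0, 0.064, -1], [0, 0, 0.058, 0, 0, 0.064, -1], [0, 0, 0.058, 0, 0, 0.063, -1], [0, 0, 0.058, 0, 0, 0, -1], [0.02, -0.057, 0, 0, 0, 0, -1], [0.02, -0.057, 0, 0, 0, 0, -1], [0.02, -0.057, 0, 0, 0, 0, -1], [0.02, -0.057, 0, 0, 0, 0, -1], [0.02, -0.057, 0, 0, 0, 0, -1]],
])

```text
time_s: 1.2
tcp_pos: [0.3305, 0.2878, 0.4496]
tool_rot: [0.0, -0.042, 0.999, -0.0]
ft_force: [1.3, 0.4, 0.1]
gripper_width: -0.0
gripper_force: 0.0
```

servo_tool([
  [[0.016, -0.057, 0, 0, 0, 0, -1], [0.016, -0.057, 0, 0, 0, 0, -1], [0.016, -0.057, 0, 0, 0, 0, -1], [0.016, -0.057, 0, 0, 0, 0, -1], [0.016, -0.057, 0, 0, 0, 0, -1], [0.016, -0.057, 0, 0, 0, 0, -1], [0.016, -0.057, 0, 0, 0, 0, -1], [0.016, -0.057, 0, 0, 0, 0, -1], [0, 0, 0, 0, 0, 0, -1], [0, 0, 0, 0, 0, 0, -1]],
])

```text
time_s: 2.2
tcp_pos: [0.4328, -0.076, 0.4491]
tool_rot: [-0.001, -0.04, 0.999, 0.001]
ft_force: [0.2, -0.1, -0.2]
gripper_width: 0.0001
gripper_force: 0.0
```

servo_tool([
  [[0.042, -0.039, 0, 0, 0, 0, -1], [0.042, -0.039, 0, 0, 0, 0, -1], [0.042, -0.039, 0, 0, 0, 0, -1], [0.042, -0.039, 0, 0, 0, 0, -1], [0, 0, -0.045, 0, 0, 0, -1], [0, 0, -0.045, 0, 0, 0, -1], [0, 0, -0.045, 0, 0, 0, -1], [0, 0, 0, 0, 0, 0, -1]],
])

```text
time_s: 3.0
tcp_pos: [0.5646, -0.1964, 0.3348]
tool_rot: [-0.006, -0.043, 0.999, 0.004]
ft_force: [-0.5, 0.7, -0.6]
gripper_width: -0.0003
gripper_force: 0.0
```

```bash
python3 - <<'E'
from h import *
f=grab('scene');g=grab('top')
a=cv2.resize(f['image'][60:240,230:380],None,fx=3,fy=3,interpolation=2)
b=cv2.resize(g['image'][90:210,200:310],None,fx=3,fy=3,interpolation=2)
c=np.zeros((540,790,3),np.uint8);c[:,:450]=a;c[:360,455:785]=b
cv2.imwrite('pics/c1.png',c[:,:,::-1])
E
```

```text
(no output)
```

View pics/c1.png

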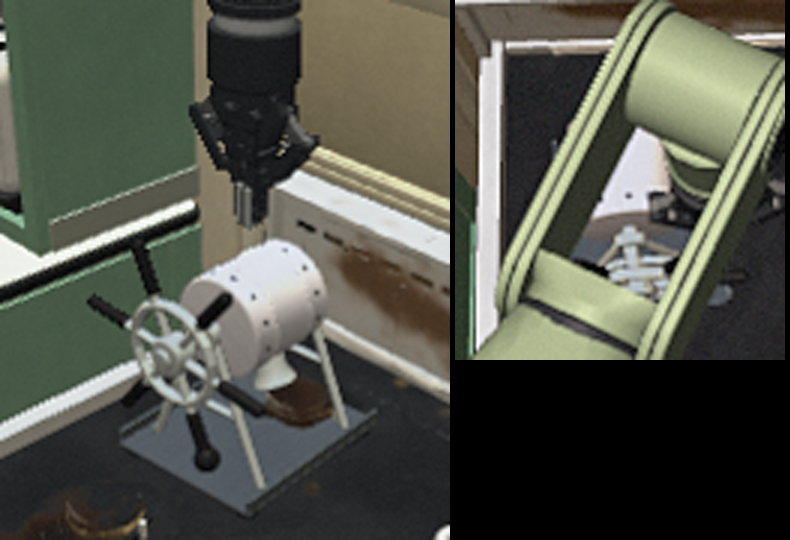

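servo_tool([
  [[0.004, -0.01, 0, 0, 0, 0, -1], [0, 0, -0.023, 0, 0, 0, -1], [0, 0, -0.023, 0, 0, 0, -1], [0, 0, -0.023, 0, 0, 0, -1], [0, 0, 0, 0, 0, 0, -1], [0, 0, 0, 0, 0, 0, -1]],
])

```text
time_s: 3.7
tcp_pos: [0.5716, -0.2088, 0.289]
tool_rot: [0.002, -0.042, 0.999, -0.001]
ft_force: [-0.1, -0.8, 0.5]
gripper_width: 0.0003
gripper_force: 0.0
```

```bash
python3 - <<'E'
from h import *
s=manip.observe()
f=grab('scene')
w,x,y,z=s['tool_rot'];R=Rot.from_quat([x,y,z,w]).as_matrix()
print(s['tcp_pos'],R.round(3).tolist(),s['ft_force'])
tip=s['tcp_pos']+R@[0,0,.022];p=proj(f,[tip])[0];print(tip,p)
a=cv2.resize(f['image'][80:240,230:380],None,fx=4,fy=4,interpolation=2)[:600].copy()
q=((p-[230,80])*4).astype(int);cv2.circle(a,tuple(q.tolist()),2,(255,0,0),-1)
cv2.imwrite('pics/c2.png',a[:,:,::-1])
E
```

```text
[ 0.5716264  -0.20875983  0.28903798] [[-0.997, -0.083, 0.003], [-0.083, 0.997, -0.002], [-0.003, -0.002, -1.0]] [-0.14155564 -0.7593483   0.46272747]
[ 0.57169743 -0.20879927  0.26703813] [317.78168584 161.86784264]
```

View pics/c2.png

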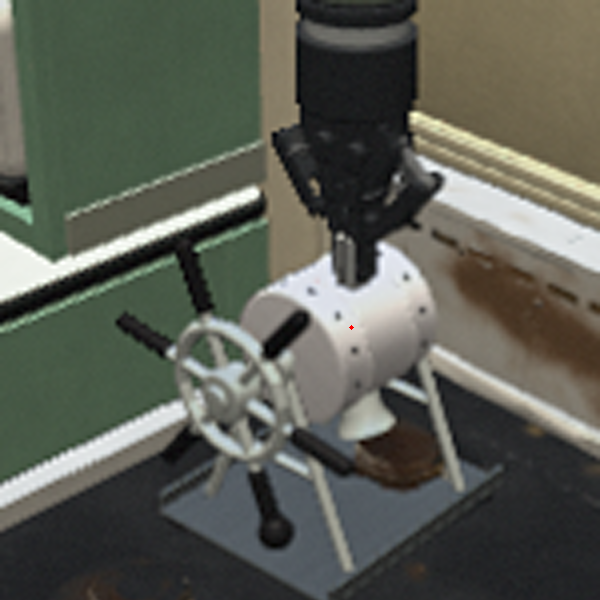

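```bash
python3 - <<'E'
from h import *
s=manip.observe()
f=grab('scene')
print(proj(f,[[.56,-.096,.17],[.561,-.139,.065],[0.2505,0.517,.195],[0.2505,0.517,.2167]]))
w,x,y,z=s['tool_rot'];R=Rot.from_quat([x,y,z,w]).as_matrix();print(s['tcp_pos'])
for d in (-.02,-.01,0,.01,.022): print(d,proj(f,[s['tcp_pos']+R@[0,0,d]])[0])
b=cv2.imread('pics/scene0.png')[20:145,40:140];a=cv2.resize(b,None,fx=4,fy=4,interpolation=2)
cv2.circle(a,tuple(((proj(f,[[0.2505,0.517,.195]])[0]-[40,20])*4).astype(int).tolist()),2,(0,0,255),-1)
W=grab('wrist');cv2.imwrite('pics/w.png',np.hstack([a,W['image'][::1,:400,::-1][:400] if 0 else np.vstack([cv2.resize(W['image'],(400,250))[:,:,::-1],np.zeros((250,400,3),np.uint8)])]))
print(np.array(W['mount']).round(3).tolist())
E
```

```text
[[287.64112393 177.63924305]
 [298.29237548 212.43242578]
 [100.64969088 134.74331722]
 [ 98.91184682 128.96209193]]
[ 0.57184163 -0.20885339  0.28949429]
-0.02 [317.99624197 147.74764071]
-0.01 [317.96668628 151.12494272]
0 [317.93748135 154.4678667 ]
0.01 [317.90862196 157.77682766]
0.022 [317.87443955 161.70332834]
[[0.0, -0.95, -0.312, 0.081], [1.0, 0.0, -0.001, -0.001], [0.001, -0.312, 0.95, -0.154], [0.0, 0.0, 0.0, 1.0]]
```

View pics/w.png

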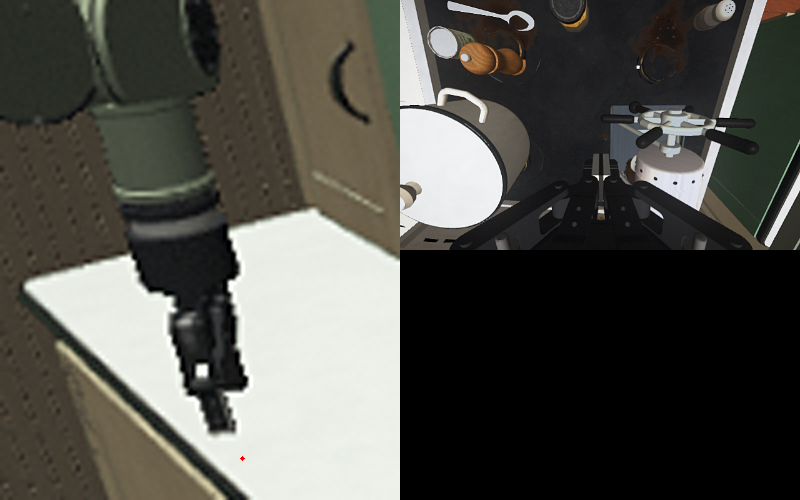

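```bash
python3 - <<'E'
from h import *
def wf():
    s=manip.observe();W=grab('wrist','w1.png')
    w,x,y,z=s['tool_rot'];T=np.eye(4);T[:3,:3]=Rot.from_quat([x,y,z,w]).as_matrix();T[:3,3]=s['tcp_pos']
    T=T@np.array(W['mount']);W['position']=T[:3,3];W['rotation']=T[:3,:3];return W,s
W,s=wf();print(W['dist_coeffs'],W['fx'])
P=[[.57,-.211,.154],[.566,-.166,.258],[.556,-.053,.276],[.55,.02,.185],[.56,-.096,.17]]
print(proj(W,P).round(1))
w,x,y,z=s['tool_rot'];R=Rot.from_quat([x,y,z,w]).as_matrix()
for d in (-.02,0,.022): print(d,proj(W,[s['tcp_pos']+R@[0,0,d]])[0])
f=grab('scene')
print(f['position'],f['dist_coeffs'],tri(f,[318,151.3],W,[322,262]))
cv2.imwrite('pics/w1c.png',W['image'][100:400,200:600,::-1].repeat(2,0).repeat(2,1)[:600])
E
```

```text
[-0.00190852  0.          0.          0.          0.        ] 281.46612537034014
[[321.1 189.9]
 [383.8 228.5]
 [563.5 238.8]
 [562.7 198. ]
 [435.3 193.8]]
-0.02 [324.05194302 269.24009455]
0 [323.76524927 251.86504401]
0.022 [323.5150216  236.70127664]
[-0.09825496 -0.88413546  0.82494402] [-0.08182222  0.          0.          0.          0.        ] (array([ 0.57218986, -0.20940997,  0.29943257]), np.float64(0.0013581449103712573))
```

View pics/w1c.png

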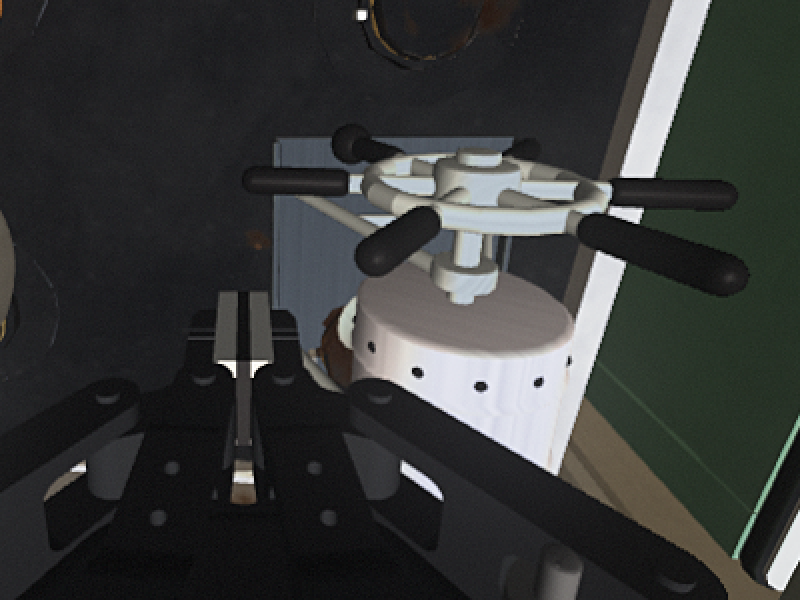

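servo_tool([
  [[0, 0, -0.014, 0, 0, 0, -1], [0, 0, -0.014, 0, 0, 0, -1], [0, 0, -0.014, 0, 0, 0, -1], [0, 0, 0, 0, 0, 0, -1], [0, 0, 0, 0, 0, 0, -1]],
])

```text
time_s: 4.45
tcp_pos: [0.57, -0.2078, 0.2518]
tool_rot: [-0.001, -0.042, 0.999, 0.001]
ft_force: [0.5, 0.0, 1.2]
gripper_width: -0.0001
gripper_force: 0.0
```

servo_tool([
  [[-0.0014, 0.016, 0, 0, 0, 0, -1], [-0.0014, 0.016, 0, 0, 0, 0, -1], [-0.0014, 0.016, 0, 0, 0, 0, -1], [-0.0014, 0.016, 0, 0, 0, 0, -1], [-0.0014, 0.016, 0, 0, 0, 0, -1]],
])

```text
time_s: 4.95
tcp_pos: [0.5649, -0.1425, 0.2533]
tool_rot: [0.0, -0.042, 0.999, -0.0]
ft_force: [-0.2, -0.4, -0.5]
gripper_width: 0.0001
gripper_force: 0.0
```

```bash
python3 - <<'E'
from h import *
f=grab('scene');W=grab('wrist')
a=cv2.resize(f['image'][90:230,240:360],None,fx=3.3,fy=3.3,interpolation=2)
b=W['image'][100:400,200:600]
c=np.zeros((470,800,3),np.uint8);c[:462,:396]=a;c[:300,400:]=b
cv2.imwrite('pics/c3.png',c[:,:,::-1]);print(manip.observe()['ft_force'])
E
```

```text
[-0.2254498   0.36445958 -0.09388424]
```

View pics/c3.png

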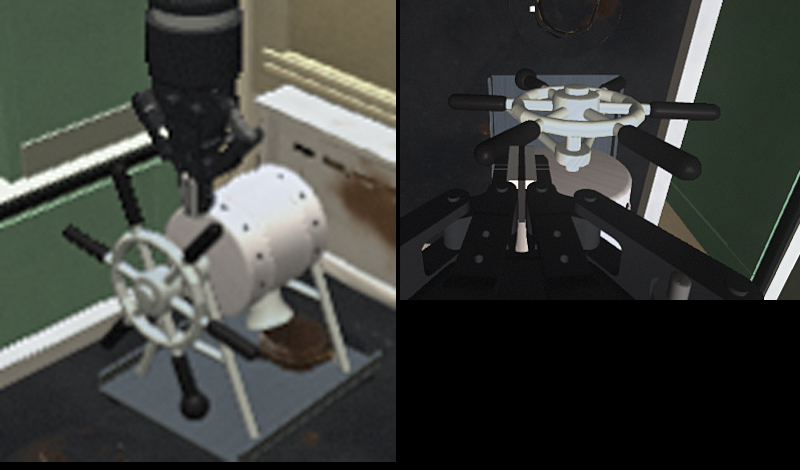

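```bash
cat >> h.py <<'E'
def wrist(fn=None):
    s=manip.observe();W=grab('wrist',fn)
    w,x,y,z=s['tool_rot'];T=np.eye(4);T[:3,:3]=Rot.from_quat([x,y,z,w]).as_matrix();T[:3,3]=s['tcp_pos']
    T0=T;T=T@np.array(W['mount']);W['position']=T[:3,3];W['rotation']=T[:3,:3];return W,s,T0
E
python3 - <<'E'
from h import *
W,s,T=wrist('w2.png');f=grab('scene','s2.png')
print(s['tcp_pos'],T[:3,2])
# current pose: tip near-edge centre: wrist (200+521-400,100+146) ; scene (240+193/3.3, 90+212/3.3)
for u,v in [((321,246),(240+193/3.3,90+212/3.3)),((321,246),(240+200/3.3,90+215/3.3))]:
    p,e=tri(f,v,W,u);print(p,e,np.linalg.inv(T)@np.r_[p,1])
print(proj(f,[(T@[a,b,.022,1])[:3] for a in(-.011,.011) for b in (-.014,.014)]),proj(W,[(T@[a,b,.022,1])[:3] for a in(-.011,.011) for b in (-.014,.014)]))
a=cv2.resize(f['image'][130:180,275:325],None,fx=8,fy=8,interpolation=2)
b=W['image'][215:315,270:370].repeat(4,0).repeat(4,1)
cv2.imwrite('pics/c4.png',np.hstack([a,b])[:,:,::-1])
E
```

```text
[ 0.56484183 -0.14180052  0.25326288] [ 2.54022581e-04  4.35021450e-04 -9.99999873e-01]
[ 0.55627302 -0.14568997  0.26868902] 0.005857004324141973 [ 0.00886635 -0.00313384 -0.01543001  1.        ]
[ 0.56100173 -0.14632107  0.26325233] 0.009871760241561238 [ 0.00421077 -0.00417042 -0.00999239  1.        ]
[[305.45272198 165.13258028]
 [298.09844143 161.73173792]
 [300.09677982 168.18894912]
 [292.72386254 164.70881088]] [[303.4249792  251.09341453]
 [343.53035414 251.10812621]
 [302.78092658 221.76989471]
 [344.33860664 221.782228  ]]
```

View pics/c4.png

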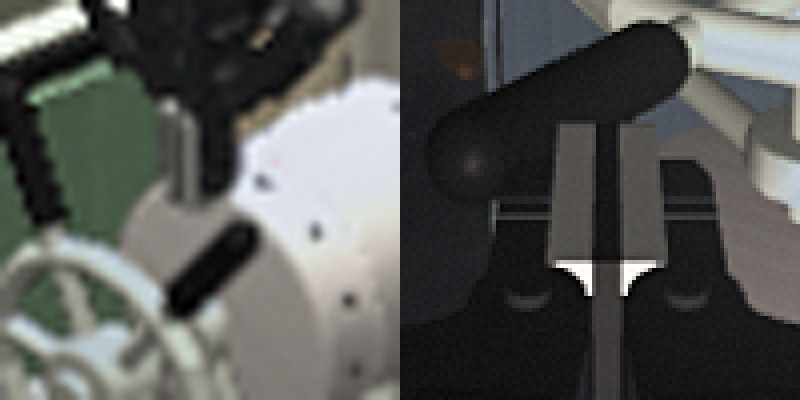

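servo_tool([
  [[0.003, -0.044, 0, 0, 0, 0, -1], [0.003, -0.044, 0, 0, 0, 0, -1], [0, 0, 0, 0, 0, 0, -1], [0, 0, -0.013, 0, 0, 0, -1], [0, 0, -0.013, 0, 0, 0, -1], [0, 0, 0, 0, 0, 0, -1], [0, 0, 0, 0, 0, 0, -1]],
])

```text
time_s: 5.85
tcp_pos: [0.5692, -0.2133, 0.2311]
tool_rot: [-0.001, -0.042, 0.999, 0.001]
ft_force: [-0.2, 0.6, -0.3]
gripper_width: -0.0
gripper_force: 0.0
```

servo_tool([
  [[-0.0014, 0.016, 0, 0, 0, 0, -1], [-0.0014, 0.016, 0, 0, 0, 0, -1], [-0.0014, 0.016, 0, 0, 0, 0, -1], [-0.0014, 0.016, 0, 0, 0, 0, -1], [-0.0014, 0.016, 0, 0, 0, 0, -1]],
])

```text
time_s: 6.35
tcp_pos: [0.5651, -0.1504, 0.2342]
tool_rot: [0.002, -0.042, 0.999, -0.002]
ft_force: [0.4, -3.4, 3.1]
gripper_width: 0.0002
gripper_force: 1.8
```

```bash
cat > ball.py <<'E'
from h import *
# spoke angles: dark blobs on ring r=.09 in wheel plane, scene view
c=np.array([.560,-.096,.170]);yw=-.0806;n=np.array([.9968,.0806,0]);rt=np.array([.0806,-.9968,0]);up=np.array([0,0,1.])
def ring(f,r,th): return proj(f,[c+r*(np.sin(t)*rt+np.cos(t)*up) for t in th])
def report(f,tag):
    th=np.radians(np.arange(0,360,2));g=cv2.cvtColor(f['image'],cv2.COLOR_RGB2GRAY)
    out=[]
    for r in (.085,.1,.122):
        p=ring(f,r,th);v=cv2.remap(g,p[:,0].astype(np.float32)[None],p[:,1].astype(np.float32)[None],1)[0]
        out.append(''.join('#' if a<38 else '.' for a in v))
    print(tag,*out,sep='\n')
if __name__=='__main__':
    s=manip.observe();print(s['tcp_pos'],s['ft_force'])
    report(grab('scene'),'scene');W,_,_=wrist();report(W,'wrist')
E
python3 ball.py
```

```text
[ 0.56510923 -0.15038417  0.23423506] [ 0.4264779  -3.43749842  3.0623243 ]
scene
.......#####..........................####.........................#######........................#########....................######.......................#######.................
.......####.......#...................####..........................######.........................####.........................###.........................######..................
...##########..###..............................#.................#########..........................#....###....................##.....................######...........#######....
wrist
.......####...###..##............###....#######.......#.....################.........................#....................##.........#.................#############................
.......####.##..#...##..#############...######.....#.#.#.###.#####.########.......................####....................###.......#...................###########.................
.#####..#####.##.###################.........#.............####..#####..###.......................###.......#..............###......................................................
```

servo_tool([
  [[-0.0014, 0.0145, 0, 0, 0, 0, -1], [-0.0014, 0.0145, 0, 0, 0, 0, -1], [-0.0014, 0.0145, 0, 0, 0, 0, -1], [-0.0014, 0.0145, 0, 0, 0, 0, -1], [-0.0014, 0.0145, 0, 0, 0, 0, -1], [-0.0014, 0.0145, 0, 0, 0, 0, -1], [0, 0, 0, 0, 0, 0, -1]],
])

```text
time_s: 7.15
tcp_pos: [0.5563, -0.0784, 0.231]
tool_rot: [-0.001, -0.043, 0.999, 0.001]
ft_force: [0.4, -0.4, 0.5]
gripper_width: -0.0003
gripper_force: 0.0
```

```bash
python3 ball.py
```

```text
[ 0.55634527 -0.07843381  0.23096216] [ 0.40264797 -0.42722795  0.52123147]
scene
.................####............................##.........................#######....................#########........................####...................................####.
#................###............................####.........................#####.......................######.........................###.#........................###.......#####
###..........................................#######......................................................#####..........................##............########........###########.#
wrist
..............#############...............####...#.######....................##.#.#.....................#....#..#.....#...........####.........#....................########...#..##
##.####....#############...............########..#######.............#.......#####.......................#######...................##.........#......................#######..#..###
##...#######.########.####.##.#####.#..##.....###..#####.......................###.......................#####.......................#................................###...####..##
```

servo_tool([
  [[0, 0, 0.05, 0, 0, 0, -1], [0, 0, 0.05, 0, 0, 0, -1], [0, 0, 0, 0, 0, 0, -1], [0.0055, -0.057, 0, 0, 0, 0, -1], [0.0055, -0.057, 0, 0, 0, 0, -1], [0.0055, -0.057, 0, 0, 0, 0, -1], [0, 0, 0, 0, 0, 0, -1], [0, 0, -0.05, 0, 0, 0, -1], [0, 0, -0.05, 0, 0, 0, -1], [0, 0, 0, 0, 0, 0, -1]],
])

```text
time_s: 8.25
tcp_pos: [0.5657, -0.2146, 0.2239]
tool_rot: [-0.007, -0.041, 0.999, 0.005]
ft_force: [-1.3, 1.1, -0.7]
gripper_width: 0.0001
gripper_force: 0.0
```

```bash
python3 ball.py
```

```text
[ 0.56573229 -0.21456859  0.22386865] [-1.34391701  1.05427496 -0.657237  ]
scene
.................####............................##.........................#######....................#..######........................####.........................#######........
.................###............................####.........................#####.......................######.........................#####........................#######........
.............................................#######......................................................#####..........................##.............######...........#######....
wrist
................#####......................###....#######.................############........................##..................###############...............##############......
.................####......................####...######...................###########....................#####....................#############.....########################.......
..................#...##........##....#########################................#####......................#####.....................###############################################.
```

servo_tool([
  [[-0.001, 0.0165, 0, 0, 0, 0, -1], [-0.001, 0.0165, 0, 0, 0, 0, -1], [-0.001, 0.0165, 0, 0, 0, 0, -1], [-0.001, 0.0165, 0, 0, 0, 0, -1], [-0.001, 0.0165, 0, 0, 0, 0, -1], [-0.001, 0.0165, 0, 0, 0, 0, -1], [-0.001, 0.0165, 0, 0, 0, 0, -1], [-0.001, 0.0165, 0, 0, 0, 0, -1], [-0.001, 0.0165, 0, 0, 0, 0, -1], [-0.001, 0.0165, 0, 0, 0, 0, -1]],
])

```text
time_s: 9.35
tcp_pos: [0.5623, -0.0844, 0.232]
tool_rot: [-0.0, -0.042, 0.999, -0.0]
ft_force: [0.5, -3.1, -0.4]
gripper_width: -0.0
gripper_force: 1.4
```

```bash
python3 ball.py
```

```text
[ 0.56233586 -0.08440589  0.23199055] [ 0.46763598 -3.0552177  -0.39164874]
scene
#..................####............................###.........................######..................##...######........................###..........................####........#
####...............####............................###.........................#####.....................###.####..........................##...........................####.......#
####.................###........................#.........................................................###.##...........................##...........######...........###########
wrist
...............###########..................###......######...................###........................#.#.....##................##.................................#####..#..#...
#.............#.############.................###...#######.....................#####......................###....##.................##................................######.###..##
##...###.########....####...######.....#............####........................###........................####.......................#.................................###.#####.##
```

servo_tool([
  [[0, 0, 0.05, 0, 0, 0, -1], [0, 0, 0.05, 0, 0, 0, -1], [0, 0, 0, 0, 0, 0, -1], [0.003, -0.057, 0, 0, 0, 0, -1], [0.003, -0.057, 0, 0, 0, 0, -1], [0.003, -0.057, 0, 0, 0, 0, -1], [0, 0, 0, 0, 0, 0, -1], [0, 0, -0.05, 0, 0, 0, -1], [0, 0, -0.05, 0, 0, 0, -1], [0, 0, 0, 0, 0, 0, -1]],
])

```text
time_s: 10.45
tcp_pos: [0.5649, -0.2188, 0.2234]
tool_rot: [-0.007, -0.042, 0.999, 0.005]
ft_force: [-0.8, 1.2, 0.1]
gripper_width: -0.0002
gripper_force: 0.0
```

```bash
python3 ball.py
```

```text
[ 0.56485642 -0.21878705  0.22340666] [-0.76728089  1.1741905   0.14428655]
scene
..................####............................###.........................######...................##..######........................####.........................#######.......
..................####............................###.........................######.....................#.#####.........................###.#.........................######.......
....................###.........................#.........................................................##.###..........................##............#######..........#######....
wrist
..................#####.....................####....#######................############........................##................#.########..#####................#############.....
..................#######....................###...######....................##########...................#.#####...................#############..############################.....
.................#..###.#........##....########################..................####.....................#.####.....................###############################################
```

servo_tool([
  [[-0.0005, 0.015, 0, 0, 0, 0, -1], [-0.0005, 0.015, 0, 0, 0, 0, -1], [-0.0005, 0.015, 0, 0, 0, 0, -1], [-0.0005, 0.015, 0, 0, 0, 0, -1], [-0.0005, 0.015, 0, 0, 0, 0, -1], [-0.0005, 0.015, 0, 0, 0, 0, -1], [-0.0005, 0.014, 0, 0, 0, 0, -1], [0, 0, 0, 0, 0, 0, -1], [0, 0, 0, 0, 0, 0, -1]],
])

```text
time_s: 11.45
tcp_pos: [0.5697, -0.1409, 0.2411]
tool_rot: [0.005, -0.042, 0.999, -0.004]
ft_force: [-6.0, -5.0, 21.7]
gripper_width: 0.0001
gripper_force: 10.4
```

```bash
python3 ball.py
```

```text
[ 0.56971883 -0.14092867  0.24114514] [-5.96846542 -4.96984565 21.71213057]
scene
...#####..........................####.........................######.........................######...####.#...............####.......................#######......................
..#####...........................###..........................######.........................####.......##.................####........................######......................
...#..##......###...............................#................................................#........###.#.............##..........................######...........#######....
wrist
...#####.....................###########################....##############......................................#.....#######...###................#############..................#.
..#######.##..#......#############..####################################......................####............#.......######.#..##..................############....................
..#########...#########################.#################.#############........................###.....................#####.......................................................#
```

servo_tool([
  [[0, 0, 0.01, 0, 0, 0, -1], [0, 0, 0.015, 0, 0, 0, -1], [0, 0, 0, 0, 0, 0, -1], [0, 0, 0, 0, 0, 0, -1]],
])

```text
time_s: 11.95
tcp_pos: [0.567, -0.1383, 0.2521]
tool_rot: [-0.0, -0.042, 0.999, 0.0]
ft_force: [0.4, -0.4, 0.2]
gripper_width: 0.0003
gripper_force: 0.1
```

```bash
python3 ball.py
```

```text
[ 0.56695566 -0.13833236  0.25208385] [ 0.42449978 -0.37708069  0.21788772]
scene
..#####..........................####..........................######........................######....######..............####........................######.......................
.#######.........................####..........................#####.........................#####.......#...#.............####........................#######......................
.....##......##.................................#...............................................#.........###...............##..........................######...........#######....
wrist
..#####.....................############################...##############............................................#######...####...............##############....................
.#######.##..#.......###################################################......................####...................######.#.###..................############.....................
..##.####..#.##########################################################.......................###.....................#####.........................................................
```

servo_tool([
  [[-0.001, 0.007, 0, 0, 0, 0, -1], [-0.001, 0.007, 0, 0, 0, 0, -1], [-0.001, 0.006, 0, 0, 0, 0, -1], [0, 0, 0, 0, 0, 0, -1], [0, 0, 0, 0, 0, 0, -1]],
])

```text
time_s: 12.55
tcp_pos: [0.5642, -0.1224, 0.2517]
tool_rot: [-0.001, -0.042, 0.999, 0.001]
ft_force: [-0.1, 0.0, -0.0]
gripper_width: 0.0004
gripper_force: 0.0
```

```bash
cat > ang.py <<'E'
from ball import *
g=cv2.cvtColor(grab('scene')['image'],cv2.COLOR_RGB2GRAY);f=grab('scene')
th=np.radians(np.arange(0,360,.5));a=[]
for r in (.075,.085,.095,.105):
    p=ring(f,r,th).astype(np.float32);v=cv2.remap(g,p[:,0][None],p[:,1][None],1)[0].astype(float)
    d=np.clip(60-v,0,40)
    for lo in (40,100,160,220,280):
        m=(np.degrees(th)>=lo)&(np.degrees(th)<lo+60); a.append((np.degrees(th)[m]*d[m]).sum()/max(d[m].sum(),1)-lo-20)
print(np.array(a).reshape(4,5).round(1),np.median(a))
E
python3 ball.py;python3 ang.py
```

```text
[ 0.56420084 -0.122405    0.25172076] [-0.10932447  0.03568797 -0.03503932]
scene
###..........................####..........................######........................######........#.##.............###........................####..#........................##
###...........................###..........................#####.........................#####...........##.............###.........................##...........................###
.#......###.....................................#.........................................................##..#.........##.............................########..........#######.##.
wrist
###.......#..............##############......#....#...###############....................#........................#.#........#................####.........#......................##
###..#..#..##......###################.#..............##############......................####....................####......#..................####.#....##.....................####
..####..###..##################.#.............................######......................###................#.....####.............#.............................................#.
[[ 1.   2.3 13.5  2.9 -1.1]
 [ 0.8  2.4 14.   1.5 -0.8]
 [ 1.2  2.8 15.1  1.8 -1.1]
 [ 0.9  2.5 15.7  0.9 -0.5]] 1.6898674832962115
```

servo_tool([
  [[0.001, -0.02, 0, 0, 0, 0, -1], [0.001, -0.02, 0, 0, 0, 0, -1], [0, 0, 0.05, 0, 0, 0, -1], [0, 0, 0.06, 0, 0, 0, -1], [0, 0, 0.06, 0, 0, 0, -1], [-0.04, -0.04, 0.05, 0, 0, 0, -1], [-0.05, -0.03, 0, 0, 0, 0, -1], [-0.05, 0, 0, 0, 0, 0, -1], [0, 0, 0, 0, 0, 0, -1], [0, 0, 0, 0, 0, 0, -1]],
])

```text
time_s: 13.75
tcp_pos: [0.4592, -0.2071, 0.4217]
tool_rot: [0.001, -0.04, 0.999, -0.0]
ft_force: [-0.2, -0.1, -0.1]
gripper_width: -0.0
gripper_force: 0.0
```

```bash
python3 ang.py; python3 - <<'E'
from h import *
f=grab('scene','s3.png');W,s,T=wrist('w3.png')
o=cv2.imread('pics/scene0.png')
a=cv2.resize(f['image'][120:350,180:420],None,fx=1.6,fy=1.6)[:,:,::-1];b=cv2.resize(o[120:350,180:420],None,fx=1.6,fy=1.6)
z=cv2.resize(f['image'][120:230,240:360],(384,352),interpolation=2)[:,:,::-1]
c=np.vstack([np.hstack([a,b])[:240+0],np.hstack([z,cv2.resize(W['image'][:,:,::-1],(384,352))])])[:600]
cv2.imwrite('pics/c5.png',c)
E
```

```text
[[ 1.   2.5 13.5  2.9 -0.9]
 [ 0.9  2.4 14.2  1.5 -0.9]
 [ 1.1  2.8 15.   1.8 -1. ]
 [ 0.8  2.4 15.8  0.9 -0.5]] 1.62084198864423
```

View pics/c5.png

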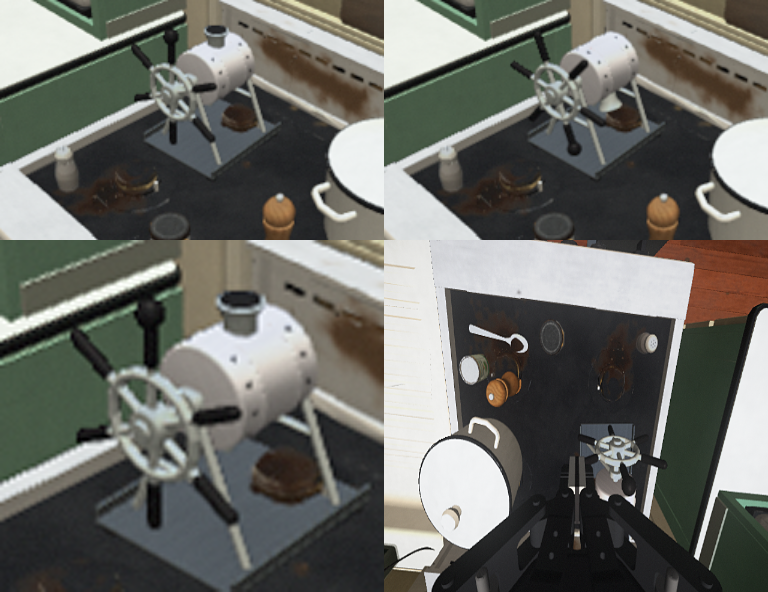

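The picture shows the neck and the ball-ended spoke pointing straight up. The tray and the loose things are where they were, and the arm is clear of everything.

```bash
python3 -c "
from rig import manip
print(manip.finish_job())"
```

```text
the job is handed in; nothing more can be done
None
```

The filling neck points up to within about 2° by the camera, with the roaster and loose things not visibly moved and the arm clear; the job is handed in at about 14 s, and no verdict was returned.

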